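Load the yellow film spool on the feeder

ROBOT

A 6-joint arm with a two-finger parallel gripper is mounted at the origin on the work surface. World frame = base frame: x ahead of the robot, y to its left, z up, the work surface at z = 0. Lengths are in m, angles in rad, forces in N, time in s.
With the tool pointing down it reaches from about 0.35 to 0.775 m from the base axis. Payload 5.5 kg.
Tool frame: the origin (TCP) lies at the very end of the fingers, on their centre line; the grasp point (between the pads) lies 19 mm behind it; z points along the fingers, y is the line along which they close (so a half turn about z gives the same grasp; the last joint's range is limited). The gripper opens to 85 mm and grips with 20 to 120 N. Pads are 22 mm wide; open, the fingers measure 114 mm over their backs; the gripper's body (76 mm by 85 mm) begins 54 mm behind the grasp point. The pads swing forward as they close: fully open they stand 13 mm farther back than shut.
Start: joints at [1.02, 0.313, 0.046, 1.304, 0, 1.431], TCP at [0.23, 0.527, 0.231] pointing down, gripper open.
Joint ranges: [-2.76, 2.76], [-0.86, 1.69], [-1.03, 1.26], [-2.2, 2.34], [-1.47, 1.5], [-3.14, 3.14]. Speed limits (rad/s): [2.57, 2.57, 3.14, 3.14, 3.14, 3.14].

INTERFACE

Orientations are given as a unit quaternion [w, x, y, z].
In Python, from workcell import get_state, read_camera, hand_in gives the robot as it stands.
- The arm moves only by the tool send_rows, never from a script. Its argument "increments" is a list of rows, each an object of numbers: "dx", "dy", "dz": the shift along the world's x, y, z in units of 25 mm (1.0 is 25 mm); "roll": the turn about the world's z in units of 8 degrees (1.0 is 8 degrees); "claw": the opening, from -1 (shut) to 1 (fully open). In form: [{"dx": .., "dy": .., "dz": .., "roll": .., "claw": ..}, ...]. A call has exactly 5 rows; each row is the pose to reach, as a shift and turn from the pose commanded when the call began; what a row does not reach only later rows make up. A row lasts 1/8 s, in which the tool goes at most 62.5 mm and 10.7 degrees, less where a joint would pass 70% of its speed; a pose out of reach is approached as far as the arm can. A call with a gripper value outside its range is refused whole. The fingers move at their own pace and stop on an object; "grip_force" is the grip in N (left out, the last holds). Time passes only in rows, so rows that repeat a pose let the fingers close, or fill a call up. It gives the time, the measured TCP pose, the force, the opening and the grip force at its end, in the units of the state.
- get_state(): the state, without advancing time (a new reading comes with each control period).
- read_camera(name): name is "scene" or "top" or "wrist"; returns a dict with "image" (400x640x3 uint8, blue, green, red), "fx", "fy", "cx", "cy" (pixels), "world_to_cam" (4x4, takes a point from world to camera coordinates). Camera axes: x right, y up, looking along -z (the intrinsics and any distortion apply to the point x, -y, -z); pixel columns grow to the right and rows downward; lengths in m; the calibration is good to about 2 mm. A picture is of the moment at which its call begins. There is no depth.
- hand_in(): hands the job in; it is judged then, once.
The state is a dict: "clock": time; "joint_pos": joint angles; "qvel": joint speeds; "tau": joint torques, N m; "tcp_pos": TCP position; "orientation": TCP orientation; "wrist_force": force on the tool from outside, world axes, zero at the start; "ft_torque": the same for the moment, N m; "finger_gap": finger opening in m; "grip_force": force on a finger pad.
Only numpy, scipy, OpenCV 4.12 (cv2) and the standard library are available. Lean on these libraries where they do the work, as an engineer would, in place of code of your own. Each camera call takes 0.05 s, during which the arm holds its last target. There are 200 camera calls.

TASK

Load the yellow spool of transfer film onto the upright spindle of the white film feeder: thread it over the spindle, find the turn at which the lugs under it drop between the orange jaws of the drive disc so that it sits fully home, and turn it, together with the stiff drive disc, until its black tag squarely faces the reader. Lower it gently without dropping or forcing it, let go, and leave everything else on the table where it is.

Things in the scene. Friction and masses are not known exactly. Their poses are not given: they have to be found in the camera images.
- spool_yellow: Yellow spool, upright, 110 mm tall, 0.25 to 0.5 kg. Origin: centre of its underside (the lugs' lower faces), z up, x towards the black tag. From below: 4 lugs; a flange 84 mm wide, z 10 to 15 mm; wound film, a hard cylinder 56 mm in diameter, z 15 to 110 mm: grip there. A 28 mm bore runs right through.
- spool_yellow_lugs (a point): Centre of the spool's underside, axes as the spool. Four grey lugs point down from the flange, 10 mm high, 8 mm wide, from 30 to 39 mm off the axis, at 0, 90, 180 and 270 degrees from x (one right below the tag). The spool stands on them.
- spool_yellow_tag (a point): Middle of the black tag on the side of the yellow spool, 28 mm off its axis along its x, 42 mm above its underside. The tag is 18 mm wide, 36 mm tall; a black dash on the top rim and one on the flange mark the same side.
- feeder: White film feeder, fixed: base plate 240 (x) by 130 (y) by 20 mm high. Origin on the spindle's axis at table height, z up, x from the spindle towards the reader. It carries the fixed spindle, the reader, and the drive (a disc with jaws round the foot of the spindle), which turns about z.
- feeder_reader (a point): Middle of the reader's red window. The reader is a black block 56 mm wide, from 72 to 106 mm off the spindle's axis along the feeder's x, its top 84 mm above the table.
- feeder_tip (a point): Tip of the upright steel spindle, 110 mm above the table. The spindle is 24 mm in diameter; its last 14 mm taper to 10 mm. Axes as the feeder.
- feeder_disc (a point): Centre of the drive disc's upper face, 26 mm above the table (axes as the feeder, not the jaws). Disc 90 mm in diameter. Four orange jaws, 8 mm high, 29 to 41 mm off the axis, about 60 degrees wide, 90 degrees apart; the lugs fit the gaps with 7 degrees of play either way. The jaws' angle at the start is unknown: any. The spool's underside is at 34 mm on the jaws, 26 mm when home.
- feeder_brake (a point): Point on the spindle's axis at jaw-top height, 34 mm above the table. The drive turns either way, at least three quarters of a turn, against a stiff brake of 0.35 N m and stays where left. Pressing on the jaws by more than some 10 N drags it along when the spool is turned; more than 100 N counts as forcing.
- spool_green: A spool of green film, same sizes as the yellow one, standing upright; a bystander, leave it alone. Origin at the centre of its underside.
- spool_white: A spool of white film, same sizes as the yellow one, standing upright; a bystander, leave it alone. Origin at the centre of its underside.
- bowl: A cream unglazed bowl, 110 mm in diameter, 55 mm high; a bystander. Origin at the centre of its underside.
- pot: A cream unglazed round pot, 110 mm in diameter, 92 mm high; a bystander. Origin at the centre of its underside.
- mould: A cream round plaster mould, 112 mm in diameter, 50 mm high; a bystander. Origin at the centre of its underside.
- jar_teal: A teal glaze jar, 60 mm in diameter, 85 mm high; a bystander. Origin at the centre of its underside.
- jar_red: A dark red glaze jar, 60 mm in diameter, 85 mm high; a bystander. Origin at the centre of its underside.
Not all that is in view belongs to the job. Leave any blue or pink look-alike of the spool_yellow alone.

How it is judged:
By the outcome, as a careful person would: the job done as asked, in the order asked, and still so for the second after the job is handed in, with the robot touching nothing.
It also fails if it takes over 64 s, if anything falls off the work surface, if the arm or the gripper's body presses on something with over 40 N, if the wrist force passes 120 N, or if a joint passes its speed limit or range.

## Working session

There is one attempt and no reset: what is moved stays moved. The work goes in short steps, Python scripts to look and compute and a tool call to move; the robot and the scene stay as the last step left them, time stands still between calls to the robot, and variables do not carry over. Pictures are saved under pics/ and viewed, at most 10 in all, crops included, and the job is handed in when it is done.

Besides the shell and the picture viewer there is one more tool, called after ">>>" as name(argument=value, ...), one argument or row to a line, values as JSON. send_rows: Moves the arm, as the interface text tells. Its arguments: {"type":"object","properties":{"increments":{"type":"array","items":{"type":"object","properties":{"dx":{"type":"number"},"dy":{"type":"number"},"dz":{"type":"number"},"roll":{"type":"number"},"claw":{"type":"number"}}}},"grip_force":{"type":"number"}},"required":["increments"]}

```bash
mkdir -p pics; python3 - <<'E'
from workcell import *
import cv2,numpy as np
s=get_state();print({k:np.round(v,3) for k,v in s.items()})
ims=[]
for n in("scene","top"):
    c=read_camera(n);print(n,c["fx"],c["fy"],c["cx"],c["cy"],[k for k in c]);print(np.round(c["world_to_cam"],3))
    cv2.imwrite(f"pics/{n}0.png",c["image"])
E
```

```text
{'clock': np.float64(0.0), 'joint_pos': array([ 1.02 ,  0.314,  0.045,  1.304, -0.   ,  1.431]), 'qvel': array([-0.   ,  0.   ,  0.001, -0.   , -0.001, -0.001]), 'tau': array([ 0.0000e+00, -4.8063e+01,  2.9853e+01,  1.9000e-02, -0.0000e+00,
        0.0000e+00]), 'tcp_pos': array([0.229, 0.527, 0.23 ]), 'orientation': array([-0.   ,  0.204,  0.979, -0.001]), 'wrist_force': array([ 0.117,  1.087, -0.423]), 'ft_torque': array([ 0.023, -0.056,  0.03 ]), 'grip_force': np.float64(0.0), 'finger_gap': np.float64(0.085)}
scene 488.1721086289344 488.1721086289344 325.8909499949883 199.41677106678603 ['image', 'fx', 'fy', 'cx', 'cy', 'world_to_cam']
[[-0.852  0.524  0.01   0.503]
 [-0.423 -0.698  0.577  0.231]
 [ 0.31   0.487  0.816 -1.602]
 [ 0.     0.     0.     1.   ]]
top 371.4670585684545 371.4670585684545 318.81848211789827 204.55943632442393 ['image', 'fx', 'fy', 'cx', 'cy', 'world_to_cam']
[[-0.02  -1.     0.019  0.031]
 [ 0.995 -0.018  0.101 -0.603]
 [-0.1    0.021  0.995 -0.997]
 [ 0.     0.     0.     1.   ]]
```

View pics/scene0.png

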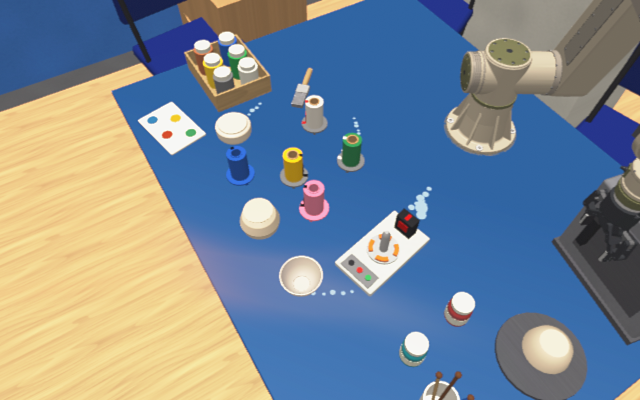

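View pics/top0.png

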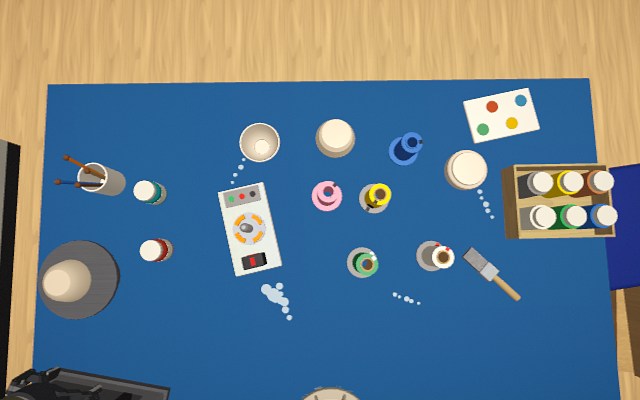

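The scene view shows the yellow spool at (292,165) and the feeder spindle at (385,243). In the top view they are at (377,195) and (250,229). Yellow candidates in the top view are the upright spool at (377,195) and a yellow jar lid in the wooden box at (568,180). The first fits, since it has a flange, a bore and a black tag. The pink spool at (327,195) and the blue one at (405,148) are look-alikes. I'll confirm with an enlarged crop.

```bash
cat > h.py <<'E'
import cv2,numpy as np
from workcell import *
def ray(c,uv):
    u,v=uv;W=c["world_to_cam"];R=W[:3,:3]
    d=R.T@np.array([(u-c["cx"])/c["fx"],-(v-c["cy"])/c["fy"],-1.]);return -R.T@W[:3,3],d
def onz(c,uv,z):
    o,d=ray(c,uv);return (o+d*(z-o[2])/d[2])
def proj(c,p):
    q=c["world_to_cam"]@np.append(p,1.);return np.array([c["cx"]+c["fx"]*q[0]/-q[2],c["cy"]-c["fy"]*q[1]/-q[2]])
def hsv(im,lo,hi): return cv2.inRange(cv2.cvtColor(im,cv2.COLOR_BGR2HSV),lo,hi)
def crop(im,u,v,w,h,k): return cv2.resize(im[v:v+h,u:u+w],None,fx=k,fy=k,interpolation=cv2.INTER_CUBIC)
E
python3 - <<'E'
from h import *
s=read_camera("scene");t=read_camera("top");a=s["image"];b=t["image"]
A=np.hstack([crop(b,350,170,50,50,6),crop(a,262,135,60,60,5)])
B=np.hstack([crop(b,205,175,100,100,3),crop(a,330,200,100,100,3)])
cv2.imwrite("pics/c1.png",np.vstack([A,B]))
E
```

```text
(no output)
```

View pics/c1.png

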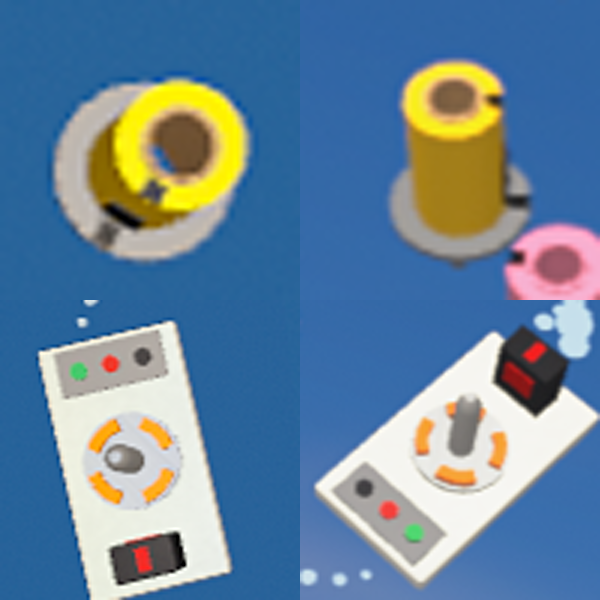

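The crop confirms the yellow spool. Its rim dash is at about (375.5,201.3) and its flange dash at about (367.7,208.8) in the top view. The four orange jaws and the reader with its red window are also clear. Next I'll measure them.

```bash
cat > m.py <<'E'
from h import *
def big(m): return max(cv2.findContours(m,cv2.RETR_EXTERNAL,cv2.CHAIN_APPROX_NONE)[0],key=cv2.contourArea)
def sub(m,u,v,w,h):
    o=np.zeros_like(m);o[v:v+h,u:u+w]=m[v:v+h,u:u+w];return o
def circ(P):
    A=np.c_[P,np.ones(len(P))];x=np.linalg.lstsq(A,(P**2).sum(1),rcond=None)[0]
    c=x[:2]/2;return c,np.sqrt(x[2]+c@c)
E
python3 - <<'E'
from m import *
t=read_camera("top");s=read_camera("scene")
# spool
for n,c,w in(("top",t,(350,170,50,50)),("scene",s,(262,135,60,60))):
    im=c["image"]
    m=sub(hsv(im,(20,120,225),(35,255,255)),*w);k=big(m)[:,0]
    h=cv2.convexHull(k)[:,0] if n=="top" else k
    P=np.array([onz(c,p,.11)[:2] for p in h]);print(n,"rim",len(h),circ(P))
    m=sub(255-hsv(im,(100,110,60),(115,255,255)),*w)
    if n=="top":
        k=big(m)[:,0];P=np.array([onz(c,p,.015)[:2] for p in k]);cc=circ(P)[0]
        for _ in range(6):
            r=np.linalg.norm(P-cc,axis=1);g=abs(r-.0425)<.004;cc,R=circ(P[g])
        print("flange",cc,R,g.sum())
rim=onz(t,(375.5,201.3),.11);fl=onz(t,(367.7,208.8),.015);print("dashes",rim,fl)
# feeder
for n,c,w in(("top",t,(205,175,100,105)),("scene",s,(330,205,102,95))):
    im=c["image"]
    m=sub(hsv(im,(8,120,180),(24,255,255)),*w)
    N,L,S,C=cv2.connectedComponentsWithStats(m)
    J=np.array([onz(c,C[i],.034)[:2] for i in range(1,N) if S[i,4]>15]);print(n,"jaws",J.round(4),[S[i,4] for i in range(1,N)])
    P=np.array([onz(c,p[::-1],.034)[:2] for p in np.argwhere(m)])
    k=big(m);print(circ(J))
    m=sub(255-hsv(im,(95,110,60),(118,255,255)),*w);k=big(m)
    q=cv2.boxPoints(cv2.minAreaRect(np.array([onz(c,p,.02)[:2] for p in k[:,0]],np.float32)*1000));print("plate",q.round(1),q.mean(0))
    m=sub(hsv(im,(0,150,120),(6,255,255)),*w)|sub(hsv(im,(174,150,120),(180,255,255)),*w)
    N,L,S,C=cv2.connectedComponentsWithStats(m);print("red",C[1:].round(1),S[1:,4])
E
```

```text
top rim 18 (array([ 0.61998363, -0.13539057]), np.float64(0.026950969572607262))
flange [ 0.62118678 -0.13688322] 0.04224400114684506 74
scene rim 79 (array([ 0.62134245, -0.13606944]), np.float64(0.023397419802869353))
dashes [ 0.60105643 -0.12424317  0.11      ] [ 0.59042781 -0.11816289  0.015     ]
top jaws [[0.5657 0.2375]
 [0.5674 0.1904]
 [0.5193 0.188 ]
 [0.5169 0.236 ]] [np.int32(51), np.int32(50), np.int32(49), np.int32(53)]
(array([0.54207949, 0.21314466]), np.float64(0.03398718749296763))
plate [[410.2 251.5]
 [438.7 121.9]
 [673.9 173.5]
 [645.4 303.1]] [542.0531  212.48227]
red [[241.3 196. ]
 [249.  255. ]
 [253.5 254. ]
 [252.1 261.1]] [22  1  2 39]
scene jaws [[0.5673 0.19  ]
 [0.5183 0.2357]
 [0.5665 0.2376]] [np.int32(11), np.int32(5), np.int32(45), np.int32(47), np.int32(57)]
(array([0.54324854, 0.21340985]), np.float64(0.03352311850484974))
plate [[333.7 236.2]
 [363.6 103.4]
 [681.3 175.1]
 [651.3 307.9]] [507.46786 205.65433]
red [[407.9 217. ]
 [402.3 225.8]
 [359.2 269.6]] [36 50 23]
```

>>> send_rows(
  increments=[
    {"dx": 1.2, "dy": -2, "claw": 1},
    {"dx": 2.4, "dy": -4, "claw": 1},
    {"dx": 3.6, "dy": -6, "claw": 1},
    {"dx": 4.8, "dy": -8, "claw": 1},
    {"dx": 6, "dy": -10, "claw": 1},
  ],
  grip_force=80,
)

```text
schema error: expected keys dx, dy, dz, roll, claw
```

>>> send_rows(
  increments=[
    {"dx": 1.2, "dy": -2, "claw": 1},
    {"dx": 2.4, "dy": -4, "claw": 1},
    {"dx": 3.6, "dy": -6, "claw": 1},
    {"dx": 4.8, "dy": -8, "claw": 1},
    {"dx": 6, "dy": -10, "claw": 1},
  ],
)

```text
schema error: expected keys dx, dy, dz, roll, claw
```

>>> send_rows(
  increments=[
    {"dx": 1.2, "dy": -2, "claw": 1},
    {"dx": 2.4, "dy": -4, "claw": 1},
    {"dx": 3.6, "dy": -6.4, "claw": 1},
    {"dx": 3.67, "dy": -6.53, "claw": 1},
    {"dx": 3.67, "dy": -6.53, "claw": 1},
  ],
)

```text
schema error: expected keys dx, dy, dz, roll, claw
```

>>> send_rows(
  increments=[
    {"dx": 1.2, "dy": -2, "dz": 0, "roll": 0, "claw": 1},
    {"dx": 2.4, "dy": -4, "dz": 0, "roll": 0, "claw": 1},
    {"dx": 3.6, "dy": -6, "dz": 0, "roll": 0, "claw": 1},
    {"dx": 4.8, "dy": -8, "dz": 0, "roll": 0, "claw": 1},
    {"dx": 6, "dy": -10, "dz": 0, "roll": 0, "claw": 1},
  ],
  grip_force=80,
)

```text
clock: 0.92
tcp_pos: [0.3804, 0.2756, 0.2315]
orientation: [0.0, 0.204, 0.979, 0.0]
wrist_force: [1.0, -0.4, 0.3]
finger_gap: 0.0855
grip_force: 0.0
```

>>> send_rows(
  increments=[
    {"dx": 1.2, "dy": -2, "dz": 0, "roll": 0, "claw": 1},
    {"dx": 2.4, "dy": -4, "dz": 0, "roll": 0, "claw": 1},
    {"dx": 3.6, "dy": -6, "dz": 0, "roll": 0, "claw": 1},
    {"dx": 4.8, "dy": -8, "dz": 0, "roll": 0, "claw": 1},
    {"dx": 6, "dy": -10, "dz": 0, "roll": 0, "claw": 1},
  ],
)

```text
clock: 1.55
tcp_pos: [0.5305, 0.0254, 0.2315]
orientation: [0.0, 0.204, 0.979, 0.0]
wrist_force: [0.3, 1.0, -0.2]
finger_gap: 0.0857
grip_force: 0.0
```

>>> send_rows(
  increments=[
    {"dx": 1.2, "dy": -2, "dz": 0, "roll": 0, "claw": 1},
    {"dx": 2.4, "dy": -4, "dz": 0, "roll": 0, "claw": 1},
    {"dx": 3.6, "dy": -6, "dz": 0, "roll": 0, "claw": 1},
    {"dx": 3.67, "dy": -6.53, "dz": 0, "roll": 0, "claw": 1},
    {"dx": 3.67, "dy": -6.53, "dz": 0, "roll": 0, "claw": 1},
  ],
)

```text
clock: 2.17
tcp_pos: [0.621, -0.1367, 0.2307]
orientation: [-0.001, 0.205, 0.979, 0.0]
wrist_force: [0.6, 0.4, 1.0]
finger_gap: 0.0856
grip_force: 0.0
```

>>> send_rows(
  increments=[
    {"dx": 0, "dy": 0, "dz": -1.5, "roll": 0, "claw": 1},
    {"dx": 0, "dy": 0, "dz": -3, "roll": 0, "claw": 1},
    {"dx": 0, "dy": 0, "dz": -4.5, "roll": 0, "claw": 1},
    {"dx": 0, "dy": 0, "dz": -6, "roll": 0, "claw": 1},
    {"dx": 0, "dy": 0, "dz": -7, "roll": 0, "claw": 1},
  ],
)

```text
clock: 2.8
tcp_pos: [0.6198, -0.1334, 0.0551]
orientation: [-0.001, 0.203, 0.979, 0.0]
wrist_force: [-0.2, 0.4, -0.3]
finger_gap: 0.0854
grip_force: 0.0
```

>>> send_rows(
  increments=[
    {"dx": 0, "dy": 0, "dz": 0, "roll": 0, "claw": 0.45},
    {"dx": 0, "dy": 0, "dz": 0, "roll": 0, "claw": 0.4},
    {"dx": 0, "dy": 0, "dz": 0, "roll": 0, "claw": 0.3},
    {"dx": 0, "dy": 0, "dz": 0, "roll": 0, "claw": 0.1},
    {"dx": 0, "dy": 0, "dz": 0, "roll": 0, "claw": -0.5},
  ],
)

```text
clock: 3.42
tcp_pos: [0.6223, -0.1362, 0.0587]
orientation: [0.001, 0.204, 0.979, 0.0]
wrist_force: [-2.4, 0.3, 5.9]
finger_gap: 0.0548
grip_force: 83.1
```

>>> send_rows(
  increments=[
    {"dx": 0, "dy": 0, "dz": 0, "roll": 0, "claw": -1},
    {"dx": 0, "dy": 0, "dz": 0, "roll": 0, "claw": -1},
    {"dx": 0, "dy": 0, "dz": 0, "roll": 0, "claw": -1},
    {"dx": 0, "dy": 0, "dz": 0, "roll": 0, "claw": -1},
    {"dx": 0, "dy": 0, "dz": 0, "roll": 0, "claw": -1},
  ],
)

```text
clock: 4.05
tcp_pos: [0.6223, -0.1361, 0.0587]
orientation: [0.001, 0.204, 0.979, 0.0]
wrist_force: [-2.2, 0.7, 5.5]
finger_gap: 0.055
grip_force: 83.1
```

>>> send_rows(
  increments=[
    {"dx": 0, "dy": 0, "dz": 1, "roll": 0, "claw": -1},
    {"dx": 0, "dy": 0, "dz": 2.5, "roll": 0, "claw": -1},
    {"dx": 0, "dy": 0, "dz": 4, "roll": 0, "claw": -1},
    {"dx": 0, "dy": 0, "dz": 5.5, "roll": 0, "claw": -1},
    {"dx": 0, "dy": 0, "dz": 6, "roll": 0, "claw": -1},
  ],
)

```text
clock: 4.68
tcp_pos: [0.6227, -0.1364, 0.2096]
orientation: [0.003, 0.204, 0.979, -0.0]
wrist_force: [-0.5, 0.3, -3.8]
finger_gap: 0.0549
grip_force: 85.3
```

>>> send_rows(
  increments=[
    {"dx": 0, "dy": 1, "dz": 0, "roll": 0.5, "claw": -1},
    {"dx": -0.2, "dy": 2.5, "dz": 0, "roll": 1, "claw": -1},
    {"dx": -0.6, "dy": 4.2, "dz": 0, "roll": 1.5, "claw": -1},
    {"dx": -1, "dy": 5.8, "dz": 0, "roll": 2, "claw": -1},
    {"dx": -1.4, "dy": 7, "dz": 0, "roll": 2.4, "claw": -1},
  ],
)

```text
clock: 5.3
tcp_pos: [0.5852, 0.0407, 0.205]
orientation: [-0.001, 0.036, 0.999, 0.0]
wrist_force: [0.1, -0.3, -2.6]
finger_gap: 0.0544
grip_force: 85.3
```

>>> send_rows(
  increments=[
    {"dx": -0.3, "dy": 1.5, "dz": 0, "roll": 0.5, "claw": -1},
    {"dx": -0.6, "dy": 3, "dz": 0, "roll": 1, "claw": -1},
    {"dx": -0.9, "dy": 4.2, "dz": 0, "roll": 1.5, "claw": -1},
    {"dx": -1.2, "dy": 4.9, "dz": 0, "roll": 1.8, "claw": -1},
    {"dx": -1.2, "dy": 4.9, "dz": 0, "roll": 1.8, "claw": -1},
  ],
)

```text
clock: 5.92
tcp_pos: [0.5554, 0.1623, 0.2057]
orientation: [-0.001, -0.089, 0.996, -0.0]
wrist_force: [-0.6, -0.2, -3.1]
finger_gap: 0.0548
grip_force: 85.3
```

```bash
python3 - <<'E'
from m import *
t=read_camera("top");s=read_camera("scene");w=read_camera("wrist")
p=np.array([.5554,.1623,.15])
a=[]
for c in(t,s):
    u,v=proj(c,p).astype(int)-40;print(u,v);a.append(crop(c["image"],u,v,80,80,5))
cv2.imwrite("pics/c2.png",np.vstack([np.hstack(a),]) )
for n,c in(("t",t),("s",s),("w",w)):cv2.imwrite(f"pics/raw_{n}.png",c["image"])
x=np.hstack(a);y=cv2.resize(w["image"],(320,200));z=np.zeros((200,800,3),np.uint8);z[:,:320]=y
cv2.imwrite("pics/c2.png",np.vstack([x,z]))
print(np.round(w["world_to_cam"],3))
E
```

```text
221 180
332 171
[[-0.174  0.985 -0.001 -0.062]
 [-0.944 -0.167 -0.284  0.582]
 [-0.279 -0.048  0.959 -0.192]
 [ 0.     0.     0.     1.   ]]
```

View pics/c2.png

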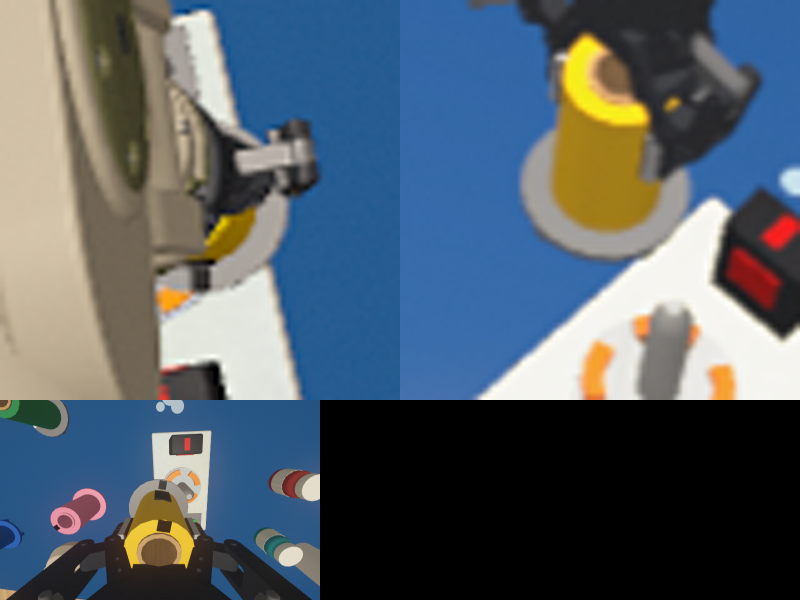

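The wrist view shows the spool with its tag side facing the reader, along with the spindle and jaws. The scene view shows the flange over the plate edge. Next I'll measure the spool's centre and tag angle in the hand.

```bash
python3 - <<'E'
from m import *
s=read_camera("scene");w=read_camera("wrist");st=get_state();print(st["tcp_pos"],st["orientation"].round(4))
z0=st["tcp_pos"][2]-.0587
def flange(c,win,sat,z,ref):
    g=sub(hsv(c["image"],(0,0,110),(180,sat,200)),*win)
    k=cv2.findContours(g,cv2.RETR_LIST,cv2.CHAIN_APPROX_NONE)[0]
    P=np.vstack([[onz(c,p,z)[:2] for p in q[:,0]] for q in k if len(q)>20]);cc=np.array(ref)
    for tol in(.008,.005,.003,.002,.002,.002):
        r=np.linalg.norm(P-cc,axis=1);m=abs(r-.042)<tol;cc,R=circ(P[m])
    print("flange",cc,R,m.sum())
    return cc
tc=st["tcp_pos"][:2]
flange(s,(430-0 if 0 else 350,190,50,40) if 0 else (350,180,60,50),70,z0+.015,tc)
f=flange(w,(240,150,150,110),70,z0+.015,tc)
im=w["image"]
y=sub(hsv(im,(22,150,170),(32,255,255)),230,225,170,120);k=cv2.convexHull(big(y))[:,0]
P=np.array([onz(w,p,z0+.11)[:2] for p in k]);print("rim",P.shape)
print(np.c_[k,np.linalg.norm(P-tc,axis=1).round(4)][:40].tolist())
# dashes
d=sub(hsv(im,(0,0,0),(180,255,85)),300,150,60,120)
N,L,S,C=cv2.connectedComponentsWithStats(d)
for i in range(1,N):
    if S[i,4]>25: print(S[i],C[i].round(1),onz(w,C[i],z0+.015)[:2].round(4),onz(w,C[i],z0+.11)[:2].round(4))
cv2.imwrite("pics/c3.png",np.hstack([crop(im,220,140,200,200,3)]))
E
```

```text
[0.55678428 0.16042929 0.20623317] [ 0.000e+00 -8.680e-02  9.962e-01 -1.000e-04]
flange [0.55554843 0.15987966] 0.0415687181359463 50
flange [0.55519964 0.15981621] 0.041815824813464526 217
rim (23, 2)
[[315.0, 240.0, 0.0291], [346.0, 244.0, 0.0293], [353.0, 246.0, 0.0296], [355.0, 247.0, 0.0296], [369.0, 257.0, 0.0291], [373.0, 260.0, 0.0292], [374.0, 261.0, 0.0292], [384.0, 276.0, 0.0286], [386.0, 282.0, 0.0282], [387.0, 286.0, 0.028], [388.0, 292.0, 0.0277], [388.0, 293.0, 0.0276], [373.0, 335.0, 0.0252], [262.0, 335.0, 0.0251], [248.0, 294.0, 0.0271], [248.0, 289.0, 0.0276], [250.0, 280.0, 0.0281], [251.0, 278.0, 0.0282], [260.0, 264.0, 0.0286], [262.0, 261.0, 0.0289], [278.0, 249.0, 0.0292], [281.0, 247.0, 0.0294], [302.0, 240.0, 0.0296]]
[317 161  16  18 226] [324.8 169.8] [0.5209 0.1591] [0.5028 0.1534]
[309 181  34  24 577] [324.6 191.7] [0.536  0.1617] [0.5102 0.1547]
[314 240  30  25 585] [328. 252.] [0.5808 0.1724] [0.5322 0.16  ]
```

View pics/c3.png

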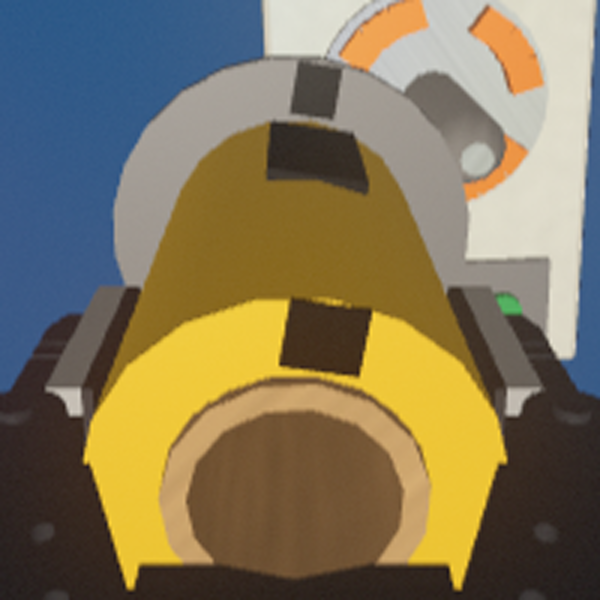

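The spool's flange centre is at (0.5554, 0.1598) in both the scene and wrist views, and the tag is at about 181°. The spindle is at (0.5426, 0.2133), so I'll move across to it.

>>> send_rows(
  increments=[
    {"dx": -0.2, "dy": 0.8, "dz": 0, "roll": 0.1, "claw": -1},
    {"dx": -0.4, "dy": 1.6, "dz": 0, "roll": 0.2, "claw": -1},
    {"dx": -0.51, "dy": 2.14, "dz": 0, "roll": 0.2, "claw": -1},
    {"dx": -0.51, "dy": 2.14, "dz": 0, "roll": 0.2, "claw": -1},
    {"dx": -0.51, "dy": 2.14, "dz": 0, "roll": 0.2, "claw": -1},
  ],
)

```text
clock: 6.8
tcp_pos: [0.5436, 0.2151, 0.2063]
orientation: [0.0, -0.102, 0.995, -0.0]
wrist_force: [-0.4, 0.9, -3.3]
finger_gap: 0.0546
grip_force: 85.4
```

```bash
cat > f.py <<'E'
from m import *
def flange(c,z,ref,sat=70):
    u,v=proj(c,np.append(ref,z)).astype(int);h=120 if c["fx"]<0 else 45
    return u,v
def run(zoff=.0587):
    s=read_camera("scene");w=read_camera("wrist");st=get_state();print(st["tcp_pos"].round(4),st["wrist_force"].round(1))
    z0=st["tcp_pos"][2]-zoff;tc=st["tcp_pos"][:2]
    for n,c,H in(("s",s,38),("w",w,90)):
        u,v=proj(c,np.append(tc,z0+.015)).astype(int)
        g=sub(hsv(c["image"],(0,0,110),(180,70,200)),max(u-H,0),max(v-H,0),2*H,2*H)
        k=cv2.findContours(g,cv2.RETR_LIST,cv2.CHAIN_APPROX_NONE)[0]
        P=np.vstack([[onz(c,p,z0+.015)[:2] for p in q[:,0]] for q in k if len(q)>20]);cc=tc-[.0005,.0005]
        for tol in(.006,.005,.003,.002,.002,.002):
            r=np.linalg.norm(P-cc,axis=1);m=abs(r-.042)<tol;cc,R=circ(P[m])
        print(n,"flange",cc.round(4),R.round(4),m.sum())
    d=sub(hsv(w["image"],(0,0,0),(180,255,85)),290,150,80,120)
    N,L,S,C=cv2.connectedComponentsWithStats(d)
    for i in range(1,N):
        if S[i,4]>100:
            a=onz(w,C[i],z0+.015)[:2]-cc;b=onz(w,C[i],z0+.11)[:2]-cc
            print(C[i].round(1),S[i,4],"fl r,ang",np.linalg.norm(a).round(4),np.degrees(np.arctan2(a[1],a[0]))%360,"rim",np.linalg.norm(b).round(4),np.degrees(np.arctan2(b[1],b[0]))%360)
    return s,w
E
python3 - <<'E'
from f import *
s,w=run()
# spindle tip in scene
u,v=proj(s,[.5426,.2133,.11]);print("tip px",u,v)
cv2.imwrite("pics/c4.png",np.hstack([crop(s["image"],int(u)-50,int(v)-45,100,100,4),crop(w["image"],220,120,200,200,2)]))
E
```

```text
[0.5437 0.2146 0.2063] [ 0.5  0.3 -1.9]
s flange [0.5439 0.2143] 0.0417 53
w flange [0.5423 0.2137] 0.0416 246
[325.1 170.3] 210 fl r,ang 0.0341 181.8229965512484 rim 0.0527 188.04878531353216
[324.6 191.8] 570 fl r,ang 0.0194 174.89033401726076 rim 0.0453 187.60821085116214
[328.1 252. ] 583 fl r,ang 0.0286 28.781960243231875 rim 0.0232 180.21520711959147
tip px 386.6080135987511 232.3543662148847
```

View pics/c4.png

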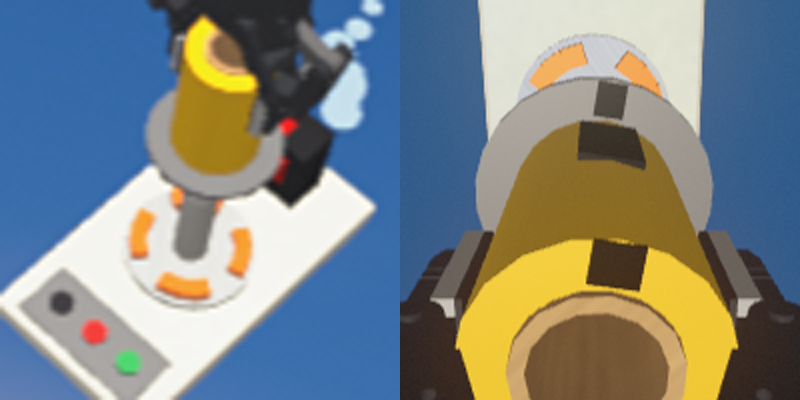

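The spool sits over the spindle within about 1 mm, and the dash lines up with a jaw gap. Now I'll thread it.

>>> send_rows(
  increments=[
    {"dx": -0.02, "dy": -0.03, "dz": -0.7, "roll": 0, "claw": -1},
    {"dx": -0.02, "dy": -0.03, "dz": -1.3, "roll": 0, "claw": -1},
    {"dx": -0.02, "dy": -0.03, "dz": -1.7, "roll": 0, "claw": -1},
    {"dx": -0.02, "dy": -0.03, "dz": -2.1, "roll": 0, "claw": -1},
    {"dx": -0.02, "dy": -0.03, "dz": -2.4, "roll": 0, "claw": -1},
  ],
)

```text
clock: 7.52
tcp_pos: [0.5431, 0.2141, 0.1457]
orientation: [-0.0, -0.102, 0.995, 0.0]
wrist_force: [-0.5, -0.2, -2.8]
finger_gap: 0.0549
grip_force: 85.4
```

```bash
python3 - <<'E'
from f import *
print(get_state()["ft_torque"].round(2));run()
E
```

```text
[-0.02  0.03  0.04]
[0.5426 0.2141 0.1454] [-0.1 -0.3 -3.5]
s flange [0.5434 0.2131] 0.0416 38
w flange [0.5418 0.2137] 0.0422 294
[324.9 169.8] 228 fl r,ang 0.0351 183.39234562263124 rim 0.0535 188.87228078931474
[324.6 191.7] 576 fl r,ang 0.0201 177.4099616156235 rim 0.046 188.47844574404198
[328. 252.] 589 fl r,ang 0.0274 28.11106380590998 rim 0.0239 182.17830743609372
```

>>> send_rows(
  increments=[
    {"dx": 0, "dy": 0, "dz": -0.4, "roll": 0, "claw": -1},
    {"dx": 0, "dy": 0, "dz": -0.8, "roll": 0, "claw": -1},
    {"dx": 0, "dy": 0, "dz": -1.2, "roll": 0, "claw": -1},
    {"dx": 0, "dy": 0, "dz": -1.55, "roll": 0, "claw": -1},
    {"dx": 0, "dy": 0, "dz": -1.85, "roll": 0, "claw": -1},
  ],
)

```text
clock: 8.25
tcp_pos: [0.543, 0.2141, 0.0993]
orientation: [-0.0, -0.102, 0.995, 0.0]
wrist_force: [0.2, 0.5, -2.9]
finger_gap: 0.0547
grip_force: 85.4
```

>>> send_rows(
  increments=[
    {"dx": 0, "dy": 0, "dz": -0.06, "roll": 0, "claw": -1},
    {"dx": 0, "dy": 0, "dz": -0.12, "roll": 0, "claw": -1},
    {"dx": 0, "dy": 0, "dz": -0.18, "roll": 0, "claw": -1},
    {"dx": 0, "dy": 0, "dz": -0.24, "roll": 0, "claw": -1},
    {"dx": 0, "dy": 0, "dz": -0.24, "roll": 0, "claw": -1},
  ],
)

```text
clock: 8.88
tcp_pos: [0.5431, 0.2142, 0.0941]
orientation: [0.0, -0.102, 0.995, 0.0]
wrist_force: [-0.3, 0.2, -2.4]
finger_gap: 0.0547
grip_force: 85.4
```

>>> send_rows(
  increments=[
    {"dx": 0, "dy": 0, "dz": -0.03, "roll": 0, "claw": -1},
    {"dx": 0, "dy": 0, "dz": -0.06, "roll": 0, "claw": -1},
    {"dx": 0, "dy": 0, "dz": -0.09, "roll": 0, "claw": -1},
    {"dx": 0, "dy": 0, "dz": -0.12, "roll": 0, "claw": -1},
    {"dx": 0, "dy": 0, "dz": -0.12, "roll": 0, "claw": -1},
  ],
)

```text
clock: 9.5
tcp_pos: [0.5431, 0.2142, 0.091]
orientation: [-0.0, -0.102, 0.995, 0.0]
wrist_force: [0.9, 0.6, -2.9]
finger_gap: 0.0549
grip_force: 85.4
```

>>> send_rows(
  increments=[
    {"dx": 0, "dy": 0, "dz": -0.03, "roll": 0, "claw": -1},
    {"dx": 0, "dy": 0, "dz": -0.06, "roll": 0, "claw": -1},
    {"dx": 0, "dy": 0, "dz": -0.09, "roll": 0, "claw": -1},
    {"dx": 0, "dy": 0, "dz": -0.12, "roll": 0, "claw": -1},
    {"dx": 0, "dy": 0, "dz": -0.12, "roll": 0, "claw": -1},
  ],
)

```text
clock: 10.12
tcp_pos: [0.5431, 0.2142, 0.088]
orientation: [-0.0, -0.102, 0.995, 0.0]
wrist_force: [-0.1, 0.5, -3.5]
finger_gap: 0.0547
grip_force: 85.4
```

>>> send_rows(
  increments=[
    {"dx": 0, "dy": 0, "dz": -0.02, "roll": 0, "claw": -1},
    {"dx": 0, "dy": 0, "dz": -0.04, "roll": 0, "claw": -1},
    {"dx": 0, "dy": 0, "dz": -0.06, "roll": 0, "claw": -1},
    {"dx": 0, "dy": 0, "dz": -0.08, "roll": 0, "claw": -1},
    {"dx": 0, "dy": 0, "dz": -0.08, "roll": 0, "claw": -1},
  ],
)

```text
clock: 10.75
tcp_pos: [0.5431, 0.2142, 0.086]
orientation: [-0.0, -0.102, 0.995, 0.0]
wrist_force: [0.1, 0.2, -3.5]
finger_gap: 0.0545
grip_force: 85.4
```

>>> send_rows(
  increments=[
    {"dx": 0, "dy": 0, "dz": -0.02, "roll": 0, "claw": -1},
    {"dx": 0, "dy": 0, "dz": -0.04, "roll": 0, "claw": -1},
    {"dx": 0, "dy": 0, "dz": -0.05, "roll": 0, "claw": -1},
    {"dx": 0, "dy": 0, "dz": -0.05, "roll": 0, "claw": -1},
    {"dx": 0, "dy": 0, "dz": -0.05, "roll": 0, "claw": -1},
  ],
)

```text
clock: 11.38
tcp_pos: [0.5431, 0.2142, 0.0848]
orientation: [-0.0, -0.102, 0.995, 0.0]
wrist_force: [-0.1, -0.6, -2.6]
finger_gap: 0.0542
grip_force: 85.4
```

>>> send_rows(
  increments=[
    {"dx": 0, "dy": 0, "dz": -0.02, "roll": 0, "claw": -1},
    {"dx": 0, "dy": 0, "dz": -0.04, "roll": 0, "claw": -1},
    {"dx": 0, "dy": 0, "dz": -0.06, "roll": 0, "claw": -1},
    {"dx": 0, "dy": 0, "dz": -0.06, "roll": 0, "claw": -1},
    {"dx": 0, "dy": 0, "dz": -0.06, "roll": 0, "claw": -1},
  ],
)

```text
clock: 12.0
tcp_pos: [0.5434, 0.2142, 0.0847]
orientation: [0.001, -0.102, 0.995, 0.0]
wrist_force: [-3.2, -0.6, 6.8]
finger_gap: 0.0546
grip_force: 86.3
```

Contact came at TCP z 0.0847, which puts the underside at 26 mm, so the lugs are home. I'll ease off slightly and turn it with the disc.

>>> send_rows(
  increments=[
    {"dx": 0, "dy": 0, "dz": 0.04, "roll": 0.2, "claw": -1},
    {"dx": 0, "dy": 0, "dz": 0.04, "roll": 0.5, "claw": -1},
    {"dx": 0, "dy": 0, "dz": 0.04, "roll": 0.8, "claw": -1},
    {"dx": 0, "dy": 0, "dz": 0.04, "roll": 1, "claw": -1},
    {"dx": 0, "dy": 0, "dz": 0.04, "roll": 1.2, "claw": -1},
  ],
)

```text
clock: 12.62
tcp_pos: [0.5437, 0.2142, 0.0847]
orientation: [0.001, -0.185, 0.983, 0.0]
wrist_force: [0.4, -1.3, 3.0]
finger_gap: 0.0543
grip_force: 85.7
```

```bash
python3 - <<'E'
from f import *
print(get_state()["ft_torque"].round(2));s,w=run();im=w["image"]
z=get_state()["tcp_pos"][2]-.0587
# reader outline/red marks and plate edges in wrist view
m=sub(hsv(im,(0,150,90),(6,255,255))|hsv(im,(174,150,90),(180,255,255)),220,0,200,200)
N,L,S,C=cv2.connectedComponentsWithStats(m);print("red",C[1:].round(1),S[1:].tolist())
cv2.imwrite("pics/c5.png",crop(im,210,0,220,300,2))
E
```

```text
[ 0.06 -0.04 -0.37]
[0.5437 0.2142 0.0847] [ 1.5 -0.9  3. ]
s flange [0.5464 0.2141] 0.0413 35
w flange [0.5392 0.2115] 0.0417 368
[325.  169.9] 230 fl r,ang 0.0308 190.324593688279 rim 0.0493 197.37265096435124
[324.7 191.8] 575 fl r,ang 0.016 180.18053154602768 rim 0.0418 196.73526380439915
[328. 252.] 583 fl r,ang 0.0322 36.827268904673424 rim 0.0197 187.42496600476426
red [[345.3  74. ]
 [336.  113.1]] [[332, 50, 28, 50, 1002], [310, 108, 55, 11, 140]]
```

View pics/c5.png

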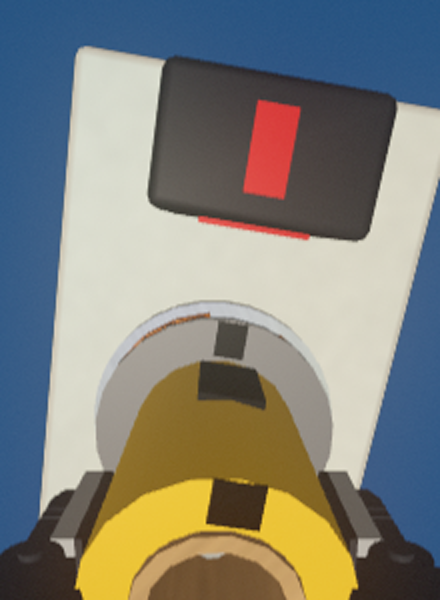

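```bash
python3 - <<'E'
from f import *
from scipy.optimize import least_squares
w=read_camera("wrist");im=w["image"];st=get_state();tc=st["tcp_pos"][:2];z=st["tcp_pos"][2]-.0587
fit=lambda P,r,c0:least_squares(lambda c:np.linalg.norm(P-c,axis=1)-r,c0,loss="soft_l1",f_scale=.0005).x
ang=lambda a:round(np.degrees(np.arctan2(a[1],a[0]))%360,2)
y=sub(hsv(im,(22,150,170),(32,255,255)),230,225,170,120);k=cv2.convexHull(big(y))[:,0]
k=k[k[:,1]<285];P=np.array([onz(w,p,z+.11)[:2] for p in k]);c=fit(P,.028,tc)
print("rim c",c,"res",(np.linalg.norm(P-c,axis=1)-.028).round(4)[:8],"tag",ang(onz(w,(328,252),z+.11)[:2]-c))
# bore inner edge (tan ring boundary)
# flange arc from raw_w-like geometry: flange pixels are the same in hand
r=cv2.imread("pics/raw_w.png");g=sub(hsv(r,(0,0,90),(180,70,200)),240,150,150,110)
k=cv2.findContours(g,cv2.RETR_EXTERNAL,cv2.CHAIN_APPROX_NONE)[0];k=max(k,key=len)[:,0]
P=np.array([onz(w,p,z+.015)[:2] for p in k]);n=np.linalg.norm(P-tc,axis=1);P=P[abs(n-.042)<.004];c2=fit(P,.042,tc)
P=P[abs(np.linalg.norm(P-c2,axis=1)-.042)<.0012];c2=fit(P,.042,c2)
print("flange c",c2,len(P),"tag",ang(onz(w,(325,169.9),z+.015)[:2]-c2),"tcp",tc)
# feeder direction in the wrist view
a,b=onz(w,(349,51),.084),onz(w,(342,98.5),.084);print("stripe",a[:2],b[:2],ang(a-b))
m=sub(hsv(im,(0,0,0),(180,255,85)),280,20,140,102);q=cv2.minAreaRect(np.array([onz(w,p,.084)[:2] for p in big(m)[:,0]],np.float32)*1000);print("reader top",q)
p=np.array(q[0])/1000-[.5426,.2133];print("dir spindle->reader",ang(p),np.linalg.norm(p))
E
```

```text
rim c [0.54223795 0.21392407] res [ 0.     -0.0001  0.0001  0.0002  0.0002  0.      0.      0.    ] tag 192.31
flange c [0.54256647 0.21347553] 169 tag 192.44 tcp [0.54363215 0.21426031]
stripe [0.44556416 0.19161951] [0.46585038 0.19660629] 193.81
reader top ((456.27099609375, 193.64083862304688), (33.32345962524414, 54.54047775268555), 12.225467681884766)
dir spindle->reader 192.83 0.08853914129632391
```

The tag measures 192.3–192.4° and the feeder's reader direction 192.2–192.8°, so the tag is square to the reader. Releasing.

>>> send_rows(
  increments=[
    {"dx": 0, "dy": 0, "dz": 0, "roll": 0, "claw": 0.35},
    {"dx": 0, "dy": 0, "dz": 0, "roll": 0, "claw": 0.5},
    {"dx": 0, "dy": 0, "dz": 0, "roll": 0, "claw": 0.8},
    {"dx": 0, "dy": 0, "dz": 0, "roll": 0, "claw": 1},
    {"dx": 0, "dy": 0, "dz": 0, "roll": 0, "claw": 1},
  ],
)

```text
clock: 13.4
tcp_pos: [0.5431, 0.2142, 0.0842]
orientation: [-0.0, -0.185, 0.983, 0.0]
wrist_force: [0.3, 0.4, -0.5]
finger_gap: 0.0856
grip_force: 0.0
```

>>> send_rows(
  increments=[
    {"dx": 0, "dy": 0, "dz": 0, "roll": 0, "claw": 1},
    {"dx": 0, "dy": 0, "dz": 0.4, "roll": 0, "claw": 1},
    {"dx": 0, "dy": 0, "dz": 1, "roll": 0, "claw": 1},
    {"dx": 0, "dy": 0, "dz": 2, "roll": 0, "claw": 1},
    {"dx": 0, "dy": 0, "dz": 3, "roll": 0, "claw": 1},
  ],
)

```text
clock: 14.02
tcp_pos: [0.5434, 0.2143, 0.1613]
orientation: [0.001, -0.185, 0.983, 0.0]
wrist_force: [1.0, 0.1, -0.4]
finger_gap: 0.0854
grip_force: 0.0
```

>>> send_rows(
  increments=[
    {"dx": 0, "dy": 0, "dz": 1, "roll": 0, "claw": 1},
    {"dx": 0, "dy": 0, "dz": 2, "roll": 0, "claw": 1},
    {"dx": 0, "dy": 0, "dz": 3, "roll": 0, "claw": 1},
    {"dx": 0, "dy": 0, "dz": 4, "roll": 0, "claw": 1},
    {"dx": 0, "dy": 0, "dz": 5, "roll": 0, "claw": 1},
  ],
)

```text
clock: 14.65
tcp_pos: [0.5432, 0.2142, 0.2867]
orientation: [0.001, -0.185, 0.983, 0.0]
wrist_force: [0.4, 0.7, -0.2]
finger_gap: 0.0855
grip_force: 0.0
```

```bash
python3 - <<'E'
from f import *
w=read_camera("wrist");s=read_camera("scene")
u,v=proj(s,[.5426,.2133,.08]).astype(int)
cv2.imwrite("pics/c6.png",np.hstack([crop(s["image"],u-50,v-50,100,100,4),crop(w["image"],210,150,200,200,2)]))
cv2.imwrite("pics/raw6.png",w["image"])
E
```

```text
(no output)
```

View pics/c6.png

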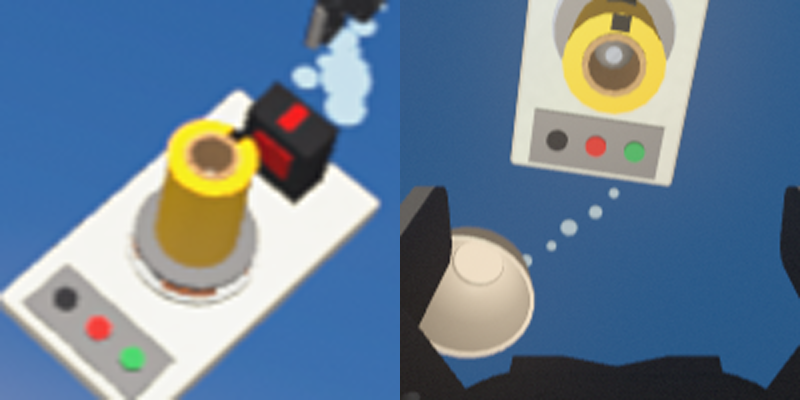

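The spool sits on the spindle with its dash towards the reader, and the gripper is clear. Next is a final check of height and angle.

```bash
python3 - <<'E'
from m import *
w=read_camera("wrist");s=read_camera("scene");im=w["image"]
ang=lambda a:round(np.degrees(np.arctan2(a[1],a[0]))%360,2)
E={}
for n,c,H,lo in(("w",w,45,(20,120,190)),("s",s,30,(20,120,215))):
    u,v=proj(c,[.5426,.2133,.136]).astype(int)
    k=cv2.convexHull(big(sub(hsv(c["image"],lo,(35,255,255)),u-H,v-H,2*H,2*H)))[:,0]
    for z in(.136,.144):
        print(n,z,[np.round(x,4) for x in circ(np.array([onz(c,p,z)[:2] for p in k]))])
    if n=="w":
        cc=circ(np.array([onz(c,p,.136)[:2] for p in k]))[0];print("c px",u,v)
        for win,z in(((u-15,v-30,35,25),.136),((u-15,v-75,35,35),.041)):
            d=sub(hsv(im,(0,0,0),(180,255,85)),*win);N,L,S,C=cv2.connectedComponentsWithStats(d)
            for i in range(1,N):
                if S[i,4]>15:
                    a=onz(w,C[i],z)[:2]-cc;print("dash",z,C[i].round(1),S[i,4],np.linalg.norm(a).round(4),ang(a))
E
```

```text
w 0.136 [array([0.542 , 0.2126]), np.float64(0.0273)]
w 0.144 [array([0.5402, 0.2119]), np.float64(0.0265)]
c px 317 179
dash 0.041 [326.8 109.4] 23 0.0729 191.18
s 0.136 [array([0.5433, 0.2134]), np.float64(0.0277)]
s 0.144 [array([0.547, 0.217]), np.float64(0.0275)]
```

```bash
python3 - <<'E'
from m import *
w=read_camera("wrist");im=w["image"];ang=lambda a:round(np.degrees(np.arctan2(a[1],a[0]))%360,2)
cc=np.array([.542,.2129])
d=sub(hsv(im,(0,0,0),(180,255,95)),295,85,55,88);N,L,S,C=cv2.connectedComponentsWithStats(d)
for i in range(1,N):
    if S[i,4]>15:
        print(C[i].round(1),S[i].tolist(),[(z,np.linalg.norm(a).round(4),ang(a)) for z in(.136,.041) for a in[onz(w,C[i],z)[:2]-cc]])
E
```

```text
[331.9  97.7] [304, 85, 46, 31, 774] [(0.136, np.float64(0.0856), np.float64(191.37)), (0.041, np.float64(0.0908), np.float64(189.06))]
[321.  140.7] [318, 137, 7, 8, 45] [(0.136, np.float64(0.043), np.float64(195.66)), (0.041, np.float64(0.034), np.float64(192.38))]
[320.5 148.2] [314, 146, 14, 6, 50] [(0.136, np.float64(0.0353), np.float64(195.38)), (0.041, np.float64(0.0239), np.float64(190.43))]
[320.3 160.6] [316, 157, 9, 8, 56] [(0.136, np.float64(0.0226), np.float64(192.42)), (0.041, np.float64(0.0078), np.float64(167.87))]
```

Both dashes read 192.4°, matching the feeder's 192.4°, and the height is home. Handing in.

```bash
python3 -c "from workcell import *;print(hand_in())"
```

```text
the job is handed in; nothing more can be done
None
```

The yellow spool is fully home on the feeder spindle with its tag facing the reader (both dashes at 192.4°, reader at 192.2–192.8°), the gripper is clear, and I handed the job in shortly after 14.65 s on the robot's clock; no verdict came back.

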